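# Latch a coil carrier into the station's guide track

## Robot

A 6-joint arm with a two-finger parallel gripper is mounted at the origin on the work surface. World frame = base frame: x ahead of the robot, y to its left, z up, the work surface at z = 0. Lengths are in m, angles in rad, forces in N, time in s.
With the tool pointing down it reaches from about 0.4 to 0.825 m from the base axis. Payload 7 kg.
Tool frame: the origin (TCP) lies at the very end of the fingers, on their centre line; the grasp point (between the pads) lies 19 mm behind it; z points along the fingers, y is the direction in which the jaws open and shut (so a half turn about z gives the same grasp; the last joint's range is limited). The gripper opens to 85 mm and grips with 20 to 120 N. Pads are 22 mm wide; open, the fingers measure 114 mm over their backs; the gripper's body (76 mm by 85 mm) begins 54 mm behind the grasp point. The pads swing forward as they close: fully open they stand 13 mm farther back than shut.
Start: joints at [-0.936, 0.359, 0.012, 0, -1.224, -0.288], TCP at [0.229, -0.635, 0.231] pointing down, gripper open.
Joint ranges: [-3.07, 3.07], [-1.43, 2.12], [-1.02, 1.25], [-3.03, 1.67], [-3.05, -0], [-3.03, 3.03]. Speed limits (rad/s): [2.39, 2.39, 3.01, 3.14, 3.14, 3.14].

## Interface

Orientations are given as a rotation vector (axis times angle).
In Python, from cell import env, viewer, hand_in, models gives the robot as it stands. The module is installed in compiled form; this text tells all that it offers.
- The arm moves only by the shell command python3 -m pendant 'ROWS' [OPENING] [FORCE]. ROWS is JSON, a list of rows, each an object of numbers: "dx", "dy", "dz": the shift along the tool's x, y, z in units of 0.05 m (1.0 is 0.05 m); "twist": the turn about the tool's z in units of 0.1 rad (1.0 is 0.1 rad). A call has 1 to 20 rows; each row shifts and turns the pose as measured when the row begins, along the tool's axes as they then stand; what a row does not reach is not made up. A row lasts 1/8 s, in which the tool goes at most 62.5 mm and 10.7 degrees, less where a joint would pass 70% of its speed; a pose out of reach is approached as far as the arm can. A call with a number of a shift or a turn outside -1 to 1 is refused whole. A call with a gripper value outside its range is refused whole. OPENING is the closure, from 0 (fully open) to 1 (shut), set as the call begins (- or left out, the last holds). The fingers move at their own pace and stop on an object; FORCE is the grip in N (left out, the last holds). Time passes only in rows, so rows that do not move let the fingers close. It gives the time, the measured TCP pose, the force and the opening at its end, in the units of the state.
- env.sense(): the state, without advancing time (a new reading comes with each control period).
- viewer.grab_frame(name): name is "scene" or "top" or "wrist"; returns the picture (400x640x3 uint8, blue, green, red); there is no depth.
- viewer.camera_model(name): a dict with "mtx" (3x3 intrinsics, pixels), "R" (3x3) and "t" (3): a world point X has camera coordinates R X + t; the wrist camera has in their place "mount" (4x4, takes a point from camera to tool coordinates, whose origin is the TCP and whose axes are the flange's). Camera axes: x right, y down, z forward; pixel columns grow to the right and rows downward; lengths in m; the calibration is good to about 2 mm. The wrist camera is an equidistant fisheye: a pixel r from the principal point sees the ray r / f radians off the axis. A picture is of the moment at which its call begins: read the wrist's pose just before it. camera_model takes no time and is no camera call.
- hand_in(): hands the job in, once; it reports no verdict.
Trained networks look in the newest picture that a camera, given by its name, has taken for a name from the list of things; names that differ only in an ending like _2 or _b are one class to them, and where a whole thing is asked for, a point or a joint stands for the part that bears it (a point fixed in the world has none). Each returns a list of dicts, best first, with "score" (0 to 1); they miss things now and then, are a little off and sometimes report something else, mostly with a low value. They report only what shows in the picture. A call takes as long as a camera call. They do not tell look-alikes from the thing itself.
- models.cut_out(camera, name): "pixels" (400x640 bool, what is visible of it) and "extent" ([left, top, right, bottom] in pixels, round what is visible of it).
- models.tip_of(camera, name): "location" ([column, row] in pixels: a listed point, or the origin of a listed thing).
The state is a dict: "time_s": time; "q": joint angles; "qvel": joint speeds; "joint_torque": joint torques, N m; "ee_pos": TCP position; "tool_rot": TCP orientation; "contact_force": force on the tool from outside, world axes, zero at the start; "ft_torque": the same for the moment, N m; "gripper_width": finger opening in m.
Only numpy, scipy, OpenCV 4.12 (cv2) and the standard library are available. Lean on these libraries where they do the work, as an engineer would, in place of code of your own. Each camera call takes 0.05 s, during which the arm holds its last target. There are 200 camera calls.

## Task

Pick up the narrow coil carrier by its rib, set it down flat on the open infeed end of the guide track and slide it gently along the track, past the sprung pawl, until the pawl clicks in behind it and holds it against the spring buffer; then let go. Do not squash the buffer to the end of its travel, and leave the other things on the table where they are.

Things in the scene. Friction and masses are not known exactly. Their poses are not given: they have to be found in the camera images.
- carrier: the narrow coil carrier: white plastic plate 80 (x) x 51 (y) x 22 (z) mm, about 0.3 kg. On it an upright grip rib 34 (x) x 14 (y) mm, from z 22 to z 52, to be taken across its 14 mm from above, and two low coils at x = +-30 (14 mm long, up to z 31). Origin at the centre of the underside, z up. The same turned by half a turn: either end may go first
- track: fixed guide track, aluminium plate 130 mm wide, 8 mm thick, x = -105 to 195 mm in its frame; origin on the table, z up; carriers slide on the plate's top (z 8) along +x, centre line y = 0. Steel walls, tops at z 20, stand 55 mm apart from x = 0 to 190 and flare to about 74 mm apart towards x = -48; before that the plate is open. Nothing on the track is higher than 36 mm
- infeed (a point): point on the plate's top, x = -55, y = 0 mm in the track's frame: a carrier set down with its origin here, along the track, is on the infeed and clear of the pawl
- slot (a point): point on the plate's top, x = 57, y = 0 mm in the track's frame: middle of the range in which the grey latch head (pawl and buffer together) is clamped. The pawl's tip lies up to 17 mm before or behind it, differently each time and NOT measured, so the end of the push must be felt or seen. The latched carrier's origin rests 44 mm beyond the tip
- pawl (a joint): angle (rad) of the sprung steel pawl, a 51 mm arm on the track's +y side, at z 22 to 30, slanting inward towards +x. 0 = at rest, round tip 7 mm into the carrier's way. The passing carrier swings it out to about 0.22 (2 to 6 N of push with friction); it snaps back to 0 when the carrier's rear end has passed the tip, and blocks the way back
- bumper (a joint): travel (m) of the spring buffer, a steel disc 18 mm across on a plunger in the latch head's end block, facing the carrier's front end. 0 = out. Pressed in it gives 2.4 N at once and 1.1 N more per mm. The pawl clicks at 4 to 6 mm; the released carrier rests at about 4, pushed back on to the pawl; hard stop at 11 mm (about 14.5 N): keep clear of it, under 10 mm
- wide_carrier: bystander: white carrier of the same look but 78 mm wide (80 x 78 x 22 plate), too wide for the track; origin at underside centre
- coil_tray: bystander: open black plastic tray 90 x 70 x 22 mm holding small coils; origin at underside centre
- spool: bystander: steel wire spool standing on end, flanges 60 mm across, 48 mm high; origin at underside centre
- driver: bystander: screwdriver 160 mm long lying on the table, its x axis along the shank
- bobbin: bystander: single coil bobbin 18 x 26 x 22 mm; origin at underside centre
- dowel_pot: bystander: plain aluminium cylinder 40 mm across, 45 mm high; origin at underside centre
There are look-alikes about, which are no part of the job. What is shaped like the carrier but purple is not meant.

How it is judged:
On the way, in this order (a step that is already met when the one before it is completed fails the run):
1. the carrier stands flat on the infeed, in line with the track, not yet touching the pawl (z of carrier in the frame of track between 0.006 and 0.011 m and y of carrier in the frame of track between -0.006 and 0.006 m and angle between carrier's own z axis and vertical below 0.06 rad and angle between the x axis of carrier and the x axis of track, either way round below 0.09 rad and x of carrier in the frame of track between -0.09 and 0.02 m and value of joint pawl below 0.05 rad), for 0.1 s.
2. the carrier, flat on the track, swings the pawl aside (z of carrier in the frame of track between 0.006 and 0.011 m and y of carrier in the frame of track between -0.006 and 0.006 m and angle between carrier's own z axis and vertical below 0.06 rad and angle between the x axis of carrier and the x axis of track, either way round below 0.09 rad and value of joint pawl above 0.07 rad), for 0.05 s.
At the end, for the whole second after the job is handed in: Carrier flat on the track, within 6 mm of its centre line and 0.09 rad of its line, origin 80 to 128 mm along it, at rest, released; pawl back behind it (under 0.04 rad), buffer held in by 2.5 to 6 mm; every bystander within 30 mm of its start (z of carrier in the frame of track between 0.006 and 0.011 m and y of carrier in the frame of track between -0.006 and 0.006 m and angle between carrier's own z axis and vertical below 0.06 rad and angle between the x axis of carrier and the x axis of track, either way round below 0.09 rad and value of joint pawl below 0.04 rad and value of joint bumper between 0.0025 and 0.006 m and x of carrier in the frame of track between 0.08 and 0.128 m and linear speed of carrier below 0.01 m/s and distance of each of wide_carrier, coil_tray, spool, driver, bobbin, dowel_pot from where it was at the start of the episode below 0.03 m); the robot touches nothing.
It fails at once if the buffer is pressed to the end of its travel (more than 10.3 of 11 mm, about 14 N) (value of joint bumper above 0.0103 m).
It fails at once if another thing on the table is moved by more than 30 mm (distance of any of wide_carrier, coil_tray, spool, driver, bobbin, dowel_pot from where it was at the start of the episode above 0.03 m).
It also fails if it takes over 72 s, if anything falls off the work surface, if the arm or the gripper's body presses on something with over 40 N, if the wrist force passes 120 N, or if a joint passes its speed limit or range.

## Working session

There is one attempt and no reset: what is moved stays moved. The work goes in short steps, Python scripts to look and compute and a shell command to move; the robot and the scene stay as the last step left them, time stands still between calls to the robot, and variables do not carry over. Pictures are saved under pics/ and viewed, on a budget of 10 in all, crops included, one or two more only if the job needs it, and the job is handed in when it is done.

```bash
mkdir -p pics; cat > h.py <<'E'
import numpy as np, cv2
from cell import env, viewer, hand_in, models
from scipy.spatial.transform import Rotation as Rot
def ray(cam,px):
    m=viewer.camera_model(cam); K=np.array(m["mtx"])
    x=(px[0]-K[0,2])/K[0,0]; y=(px[1]-K[1,2])/K[1,1]
    if cam!="wrist":
        R=np.array(m["R"]);t=np.array(m["t"])
        return -R.T@t, R.T@np.array([x,y,1.])
    r=np.hypot(x,y)+1e-9; d=np.array([x/r*np.sin(r),y/r*np.sin(r),np.cos(r)])
    s=env.sense(); T=np.eye(4);T[:3,:3]=Rot.from_rotvec(s["tool_rot"]).as_matrix();T[:3,3]=s["ee_pos"]
    T=T@np.array(m["mount"]); return T[:3,3],T[:3,:3]@d
def at(cam,px,z):
    o,d=ray(cam,px); return o+d*(z-o[2])/d[2]
def proj(cam,X):
    X=np.asarray(X,float);m=viewer.camera_model(cam);K=np.array(m["mtx"])
    if cam!="wrist": c=np.array(m["R"])@X+np.array(m["t"]); return (K@(c/c[2]))[:2]
    s=env.sense(); T=np.eye(4);T[:3,:3]=Rot.from_rotvec(s["tool_rot"]).as_matrix();T[:3,3]=s["ee_pos"]
    c=(np.linalg.inv(T@np.array(m["mount"]))@np.r_[X,1])[:3]
    th=np.arctan2(np.hypot(c[0],c[1]),c[2]);u=c[:2]/(np.hypot(c[0],c[1])+1e-9)*th
    return np.array([K[0,0]*u[0]+K[0,2],K[1,1]*u[1]+K[1,2]])
E
python3 - <<'E'
from h import *
np.set_printoptions(precision=4,suppress=True)
s=env.sense();print(s["time_s"],s["ee_pos"],s["tool_rot"],s["gripper_width"],s["contact_force"])
for c in ["scene","top"]:
    f=viewer.grab_frame(c);cv2.imwrite(f"pics/{c}0.png",f)
    print(c, ray(c,(320,200)))
    for n in ["carrier","track","infeed","slot","wide_carrier","coil_tray","spool"]:
        for d in models.tip_of(c,n)[:3]: print(n,"tip",np.round(d["score"],2),d["location"],at(c,d["location"],.008 if n in("infeed","slot") else 0))
        if n in("carrier","track","wide_carrier"):
            for d in models.cut_out(c,n)[:3]: print(n,"cut",np.round(d["score"],2),d["extent"])
E
```

```text
0.0 [ 0.2292 -0.6344  0.2303] [ 0.5417 -3.0941 -0.0026] 0.08583720930888986 [-0.3724 -0.339   0.6373]
scene (array([0.8868, 0.5491, 0.9754]), array([-0.2941, -0.4348, -0.8512]))
carrier tip 0.96 [388.5, 360.0] [ 0.6528  0.4946 -0.    ]
carrier tip 0.68 [358.0, 295.6] [0.6227 0.3345 0.    ]
carrier tip 0.59 [417.2, 307.6] [0.519  0.4372 0.    ]
carrier cut 0.85 [408.5, 290.9, 437.4, 326.3]
carrier cut 0.79 [370.0, 337.7, 407.9, 374.9]
carrier cut 0.78 [342.1, 279.7, 380.9, 316.2]
track tip 0.93 [309.0, 208.4] [0.5907 0.0573 0.    ]
infeed tip 0.63 [317.0, 223.1] [0.5996 0.1122 0.008 ]
slot tip 0.67 [301.3, 186.3] [ 0.5724 -0.0127  0.008 ]
wide_carrier tip 0.56 [274.3, 104.2] [ 0.4735 -0.3424  0.    ]
wide_carrier cut 0.66 [257.7, 89.3, 291.8, 113.3]
coil_tray tip 0.61 [407.1, 252.6] [0.4462 0.3104 0.    ]
coil_tray tip 0.33 [302.9, 188.9] [ 0.5707 -0.0072  0.    ]
spool tip 0.98 [230.6, 161.6] [ 0.7013 -0.2077  0.    ]
spool tip 0.39 [276.4, 104.4] [ 0.4681 -0.3379  0.    ]
top (array([0.4048, 0.0604, 1.006 ]), array([ 0.166 , -0.0154, -0.9862]))
carrier tip 0.83 [168.5, 221.5] [0.5183 0.4425 0.    ]
carrier tip 0.7 [155.0, 172.3] [0.651  0.4871 0.    ]
carrier tip 0.65 [209.5, 180.8] [0.6271 0.3396 0.    ]
carrier cut 0.97 [148.4, 205.6, 184.1, 239.6]
carrier cut 0.75 [144.3, 152.2, 164.0, 189.3]
carrier cut 0.63 [191.0, 168.8, 225.0, 196.8]
track tip 0.61 [321.9, 197.1] [0.5819 0.0396 0.    ]
track cut 0.79 [277.1, 167.7, 395.7, 229.2]
infeed tip 0.93 [292.4, 193.3] [0.5909 0.1174 0.008 ]
infeed tip 0.31 [337.9, 199.6] [ 0.5736 -0.0022  0.008 ]
slot tip 0.77 [340.5, 198.9] [ 0.5755 -0.0091  0.008 ]
wide_carrier tip 0.95 [470.8, 237.6] [ 0.4736 -0.3465  0.    ]
wide_carrier cut 0.62 [451.8, 222.4, 490.1, 260.1]
coil_tray tip 0.58 [219.3, 247.4] [0.4504 0.3064 0.    ]
spool tip 0.95 [409.9, 153.5] [ 0.7006 -0.199   0.    ]
```

```bash
python3 - <<'E'
import cv2,numpy as np
a=cv2.imread("pics/scene0.png")[60:400,200:460];b=cv2.imread("pics/top0.png")[130:280,130:500]
a=cv2.resize(a,None,fx=1.5,fy=1.5);b=cv2.resize(b,None,fx=2.1,fy=2.1,interpolation=cv2.INTER_CUBIC)
cv2.imwrite("pics/a.png",cv2.resize(cv2.imread("pics/scene0.png")[60:400,200:460],None,fx=1.75,fy=1.75,interpolation=cv2.INTER_CUBIC));cv2.imwrite("pics/b.png",b)
E
```

```text
(no output)
```

View pics/a.png

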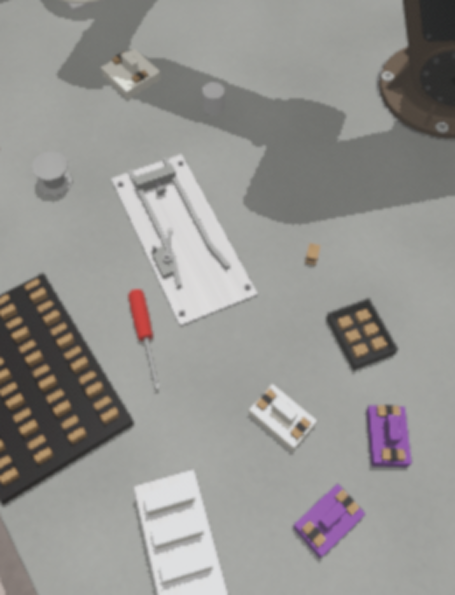

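View pics/b.png

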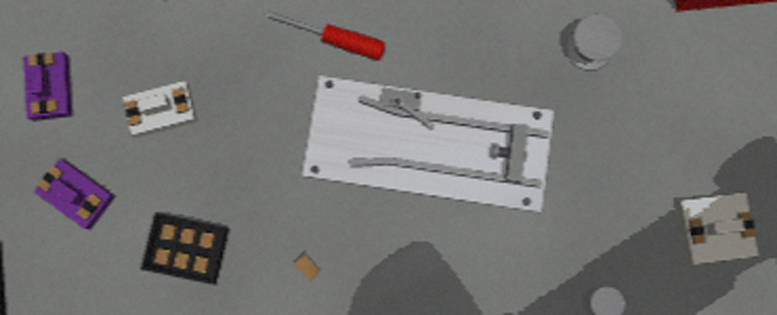

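The narrow white carrier is in the top crop at about (158,108), full-frame (208,181). The purple look-alikes are to its left and the wide one is at far right, full-frame (471,238). The track's open end faces the carrier, its latch head is at crop (515,150), and the pawl is on the far (+y) side at crop (410,105).

```bash
cat >> h.py <<'E'
def tool():
    s=env.sense(); return np.array(s["ee_pos"]),Rot.from_rotvec(s["tool_rot"]).as_matrix()
def rect(cam,mask,z):
    p=np.argwhere(mask)[:,::-1].astype(float)
    h=cv2.convexHull(p.astype(np.float32))[:,0]
    w=np.array([at(cam,q,z)[:2] for q in h],np.float32)
    (c,wh,a)=cv2.minAreaRect((w*1000).astype(np.float32))
    a=np.deg2rad(a)
    if wh[0]<wh[1]: a+=np.pi/2; wh=wh[::-1]
    a=(a+np.pi/2)%np.pi-np.pi/2
    return np.array(c)/1000,np.array(wh),a
E
python3 - <<'E'
from h import *
np.set_printoptions(precision=4,suppress=True)
p,R=tool();print(R)
for c in ["scene","top"]:
    viewer.grab_frame(c)
    for n,z in(("carrier",.011),("track",.008)):
        for d in models.cut_out(c,n)[:4]: print(c,n,d["score"],rect(c,d["pixels"],z))
E
```

```text
[[-0.9405 -0.3399 -0.    ]
 [-0.3399  0.9405 -0.    ]
 [ 0.     -0.     -1.    ]]
scene carrier 0.91 (array([0.6529, 0.488 ]), array([84.5486, 50.4751]), np.float64(0.13502289144539792))
scene carrier 0.79 (array([0.6237, 0.3446]), array([83.109 , 57.0689]), np.float64(-1.2925666332295305))
scene carrier 0.58 (array([0.5155, 0.4451]), array([86.1759, 55.8228]), np.float64(0.9575490241598601))
scene track 0.93 (array([0.5811, 0.0107]), array([302.7858, 132.3609]), np.float64(1.421225343650831))
top carrier 0.91 (array([0.5159, 0.4446]), array([90.6705, 54.4055]), np.float64(0.9845098017713863))
top carrier 0.78 (array([0.6551, 0.4882]), array([88.313 , 58.2579]), np.float64(0.07457478559553721))
top carrier 0.72 (array([0.6224, 0.3466]), array([81.5918, 54.946 ]), np.float64(-1.3224040575820193))
top track 0.94 (array([0.5789, 0.0078]), array([299.8146, 130.7839]), np.float64(1.4142932684914093))
```

```bash
python3 -m pendant '[{"dx":-0.8,"dy":0.75},{"dx":-0.8,"dy":0.75},{"dx":-0.8,"dy":0.75},{"dx":-0.8,"dy":0.75},{"dx":-0.8,"dy":0.75},{"dx":-0.8,"dy":0.75},{"dx":-0.8,"dy":0.75},{"dx":-0.8,"dy":0.75},{"dx":-0.8,"dy":0.75},{"dx":-0.8,"dy":0.75},{"dx":-0.8,"dy":0.75},{"dx":-0.8,"dy":0.75},{"dx":-0.8,"dy":0.75},{"dx":-0.8,"dy":0.75},{"twist":-1},{"twist":-1},{"twist":-1},{"twist":-1},{"twist":-1},{"twist":-1}]' 0 40
```

```text
invalid input at $[0]: expected keys dx, dy, dz, twist
```

```bash
python3 -m pendant '[{"dx":-0.8,"dy":0.75,"dz":0,"twist":0},{"dx":-0.8,"dy":0.75,"dz":0,"twist":0},{"dx":-0.8,"dy":0.75,"dz":0,"twist":0},{"dx":-0.8,"dy":0.75,"dz":0,"twist":0},{"dx":-0.8,"dy":0.75,"dz":0,"twist":0},{"dx":-0.8,"dy":0.75,"dz":0,"twist":0},{"dx":-0.8,"dy":0.75,"dz":0,"twist":0},{"dx":-0.8,"dy":0.75,"dz":0,"twist":0},{"dx":-0.8,"dy":0.75,"dz":0,"twist":0},{"dx":-0.8,"dy":0.75,"dz":0,"twist":0},{"dx":-0.8,"dy":0.75,"dz":0,"twist":0},{"dx":-0.8,"dy":0.75,"dz":0,"twist":0},{"dx":-0.8,"dy":0.75,"dz":0,"twist":0},{"dx":-0.8,"dy":0.75,"dz":0,"twist":0},{"dx":0,"dy":0,"dz":0,"twist":-1},{"dx":0,"dy":0,"dz":0,"twist":-1},{"dx":0,"dy":0,"dz":0,"twist":-1},{"dx":0,"dy":0,"dz":0,"twist":-1},{"dx":0,"dy":0,"dz":0,"twist":-1},{"dx":0,"dy":0,"dz":0,"twist":-1}]' 0 40
```

```text
time_s: 3.9
ee_pos: [0.5895, 0.0724, 0.2333]
tool_rot: [-1.458, 2.776, -0.006]
contact_force: [-0.4, 0.2, 0.2]
gripper_width: 0.0853
```

```bash
cat >> h.py <<'E'
def stat():
    p,R=tool(); s=env.sense()
    print("t %.2f p %s yaw %.4f w %.4f F %s"%(s["time_s"],np.round(p,4),np.arctan2(R[1,0],R[0,0]),s["gripper_width"],np.round(s["contact_force"],2)), "tilt",np.round(R[:2,2],4))
E
python3 - <<'E'
from h import *
np.set_printoptions(precision=4,suppress=True)
stat()
f=viewer.grab_frame("wrist");cv2.imwrite("pics/w1.png",f)
for n,z in (("infeed",.008),("slot",.008),("track",0),("carrier",0)):
    for d in models.tip_of("wrist",n)[:2]: print(n,d["score"],d["location"],at("wrist",d["location"],z))
for n,z in (("carrier",.011),("track",.008)):
    for d in models.cut_out("wrist",n)[:2]: print(n,d["score"],d["extent"],rect("wrist",d["pixels"],z))
E
```

```text
t 3.90 p [0.5895 0.0724 0.2333] yaw -2.1746 w 0.0853 F [-0.36  0.22  0.17] tilt [ 0.0073 -0.0007]
infeed 0.67 [339.4, 193.6] [0.594  0.1116 0.008 ]
slot 0.65 [297.7, 110.3] [ 0.5765 -0.0012  0.008 ]
track 0.68 [317.0, 148.5] [0.5853 0.0503 0.    ]
carrier 0.83 [404.0, 318.8] [0.6257 0.3467 0.    ]
carrier 0.48 [479.6, 320.3] [0.52   0.4456 0.    ]
carrier 0.59 [475.9, 302.8, 493.1, 310.5] (array([0.5022, 0.4093]), array([33.1662, 10.4824]), np.float64(-0.7499232597809389))
track 0.92 [199.6, 0.0, 396.9, 246.7] (array([0.5806, 0.0102]), array([300.3742, 131.2027]), np.float64(1.4091416496787597))
track 0.45 [465.4, 211.7, 519.8, 284.2] (array([0.4502, 0.3143]), array([109.856 ,  80.6569]), np.float64(1.365946242062111))
```

View pics/w1.png

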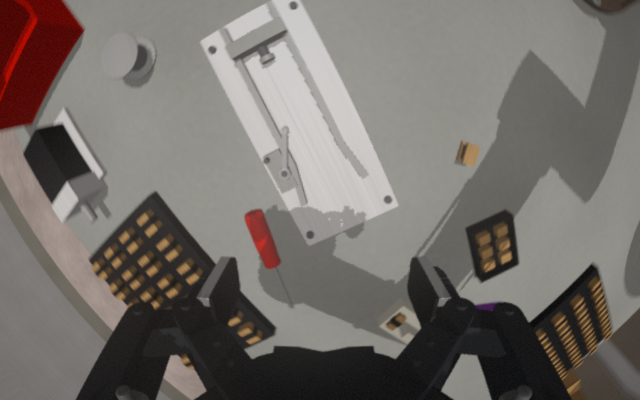

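The wrist picture shows the track running from upper left to lower right, with its head at (260,45), the pawl at (285,150) and the infeed at (340,194). The white carrier is partly hidden by a finger at (400,320). Next I go over the carrier.

```bash
python3 -m pendant '[{"dx":-0.83,"dy":0.4,"dz":0.1,"twist":0},{"dx":-0.83,"dy":0.4,"dz":0.1,"twist":0},{"dx":-0.83,"dy":0.4,"dz":0.1,"twist":0},{"dx":-0.83,"dy":0.4,"dz":0.1,"twist":0},{"dx":-0.83,"dy":0.4,"dz":0.1,"twist":0},{"dx":-0.83,"dy":0.4,"dz":0.1,"twist":0},{"dx":-0.83,"dy":0.4,"dz":0.1,"twist":0},{"dx":0,"dy":0,"dz":0,"twist":-0.97},{"dx":0,"dy":0,"dz":0,"twist":-0.97},{"dx":0,"dy":0,"dz":0,"twist":-0.97},{"dx":0,"dy":0,"dz":0,"twist":-0.97},{"dx":0,"dy":0,"dz":0,"twist":-0.97},{"dx":0,"dy":0,"dz":0,"twist":-0.97},{"dx":0,"dy":0,"dz":0,"twist":-0.97},{"dx":0,"dy":0,"dz":0,"twist":-0.97},{"dx":0,"dy":0,"dz":0,"twist":-0.97},{"dx":0,"dy":0,"dz":0,"twist":0}]'
python3 - <<'E'
from h import *
np.set_printoptions(precision=4,suppress=True)
stat()
f=viewer.grab_frame("wrist");cv2.imwrite("pics/w2.png",f)
for n,z in (("infeed",.008),("track",0),("carrier",0)):
    for d in models.tip_of("wrist",n)[:2]: print(n,d["score"],d["location"],at("wrist",d["location"],z))
for n,z in (("carrier",.015),("track",.008)):
    for d in models.cut_out("wrist",n)[:2]: print(n,d["score"],d["extent"],rect("wrist",d["pixels"],z))
E
```

```text
time_s: 6.38
ee_pos: [0.6437, 0.4013, 0.1935]
tool_rot: [2.502, -1.899, 0.011]
contact_force: [-0.6, 0.8, 0.0]
gripper_width: 0.0853
t 6.38 p [0.6437 0.4013 0.1935] yaw -1.2982 w 0.0853 F [-0.65  0.8   0.02] tilt [ 0.0052 -0.0045]
track 0.7 [355.7, 132.7] [0.6246 0.3473 0.    ]
carrier 0.73 [296.0, 240.9] [0.6557 0.4897 0.    ]
carrier 0.66 [357.4, 133.1] [0.6227 0.3472 0.    ]
carrier 0.97 [258.5, 218.8, 332.9, 272.8] (array([0.6553, 0.4897]), array([83.5657, 62.4136]), np.float64(0.14723880304321302))
carrier 0.89 [377.7, 204.4, 455.1, 279.0] (array([0.5185, 0.4472]), array([84.338 , 64.5721]), np.float64(0.9468825979409017))
track 0.68 [449.3, 0.2, 475.9, 12.9] (array([0.5496, 0.1657]), array([32.6161, 13.7937]), np.float64(0.4623826224124379))
```

View pics/w2.png

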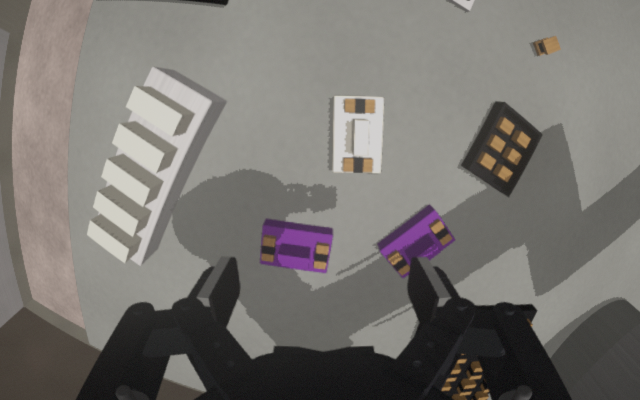

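The white carrier is at (358,135), its rib top at about (361,138), and the finger line is nearly parallel already. I'll refine by thresholding.

```bash
python3 - <<'E'
from h import *
np.set_printoptions(precision=4,suppress=True)
f=cv2.imread("pics/w2.png");R0=(slice(85,185),slice(322,395))
roi=np.zeros(f.shape[:2],np.uint8);roi[R0]=1
g=f.min(2)
for th in (185,200):
    m=((g>th)&(roi>0))
    n,l,st,_=cv2.connectedComponentsWithStats(m.astype(np.uint8))
    k=1+np.argmax(st[1:,4]);m=l==k;print(th,st[k],[round(float(x),4) for x in np.r_[rect("wrist",m,.022)[0],rect("wrist",m,.022)[1],rect("wrist",m,.022)[2]]])
cv2.imwrite("pics/c2.png",cv2.resize(f[R0],None,fx=6,fy=6,interpolation=cv2.INTER_NEAREST))
p,R=tool()
c=np.array([.6235,.3465]);
def box(c,yaw,x0,x1,y0,y1,z):
    u=np.array([np.cos(yaw),np.sin(yaw)]);v=np.array([-u[1],u[0]])
    return np.array([proj("wrist",np.r_[c+a*u+b*v,z]) for a,b in((x0,y0),(x1,y0),(x1,y1),(x0,y1))])
print(box(c,-1.307,-.04,.04,-.0255,.0255,.022)); print(box(c,-1.307,-.017,.017,-.007,.007,.052))
E
```

```text
185 [ 334   96   50   77 2291] [0.6247, 0.3467, 78.4444, 49.4557, -1.3136]
200 [ 334   97   49   75 1939] [0.6246, 0.3468, 76.2974, 48.1491, -1.3098]
[[381.8396 172.8579]
 [385.0178  96.3745]
 [334.6736  94.6364]
 [333.5515 172.0834]]
[[369.4559 155.7809]
 [370.7358 119.6053]
 [355.6062 119.1363]
 [354.632  155.4658]]
```

View pics/c2.png

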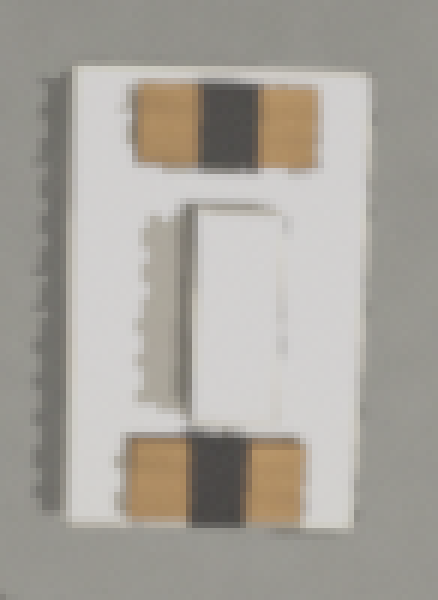

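```bash
python3 -m pendant '[{"dx":0.48,"dy":0.33,"dz":0,"twist":0.07},{"dx":0.47,"dy":0.33,"dz":0,"twist":0.06},{"dx":0,"dy":0,"dz":0.8,"twist":0},{"dx":0,"dy":0,"dz":0.8,"twist":0},{"dx":0,"dy":0,"dz":0.6,"twist":0},{"dx":0,"dy":0,"dz":0.4,"twist":0},{"dx":0,"dy":0,"dz":0,"twist":0}]'
python3 -c "
from h import *
stat();p,R=tool();d=np.array([.6243,.3466,.030])-p;print(np.round(R.T@d/.05,3))"
```

```text
time_s: 7.55
ee_pos: [0.6257, 0.345, 0.0622]
tool_rot: [-2.482, 1.92, -0.012]
contact_force: [0.6, -0.9, 0.6]
gripper_width: 0.0855
t 7.55 p [0.6257 0.345  0.0622] yaw -1.3168 w 0.0855 F [ 0.6  -0.87  0.62] tilt [ 0.0084 -0.0021]
[-0.04   0.024  0.643]
```

```bash
python3 -m pendant '[{"dx":-0.04,"dy":0.02,"dz":0.35,"twist":0},{"dx":0,"dy":0,"dz":0.3,"twist":0},{"dx":0,"dy":0,"dz":0,"twist":0}]'
python3 -m pendant '[{"dx":0,"dy":0,"dz":0,"twist":0},{"dx":0,"dy":0,"dz":0,"twist":0},{"dx":0,"dy":0,"dz":0,"twist":0},{"dx":0,"dy":0,"dz":0,"twist":0},{"dx":0,"dy":0,"dz":0,"twist":0},{"dx":0,"dy":0,"dz":0,"twist":0}]' 1 50
python3 -c "
from h import *
stat()"
```

```text
time_s: 7.92
ee_pos: [0.6254, 0.3476, 0.0297]
tool_rot: [-2.48, 1.919, -0.014]
contact_force: [-0.0, -0.5, 0.7]
gripper_width: 0.0853
time_s: 8.68
ee_pos: [0.6262, 0.3483, 0.0318]
tool_rot: [-2.478, 1.917, -0.014]
contact_force: [0.5, 0.4, -0.2]
gripper_width: 0.0128
t 8.68 p [0.6262 0.3483 0.0318] yaw -1.3170 w 0.0128 F [ 0.51  0.44 -0.24] tilt [0.0126 0.0013]
```

```bash
python3 -m pendant '[{"dx":0,"dy":0,"dz":-0.5,"twist":0},{"dx":0,"dy":0,"dz":-0.8,"twist":0},{"dx":0,"dy":0,"dz":-0.5,"twist":0},{"dx":0.75,"dy":0.3,"dz":0,"twist":0},{"dx":0.75,"dy":0.3,"dz":0,"twist":0},{"dx":0.75,"dy":0.3,"dz":0,"twist":0},{"dx":0.75,"dy":0.3,"dz":0,"twist":0},{"dx":0.75,"dy":0.3,"dz":0,"twist":0},{"dx":0.75,"dy":0.3,"dz":0,"twist":0},{"dx":0,"dy":0,"dz":0,"twist":0.8},{"dx":0,"dy":0,"dz":0,"twist":0.8},{"dx":0,"dy":0,"dz":0,"twist":0.8},{"dx":0,"dy":0,"dz":0,"twist":0.8},{"dx":0,"dy":0,"dz":0,"twist":0.8},{"dx":0,"dy":0,"dz":0,"twist":0}]'
python3 - <<'E'
from h import *
np.set_printoptions(precision=4,suppress=True)
stat()
f=viewer.grab_frame("wrist");cv2.imwrite("pics/w3.png",f)
for n,z in (("infeed",.008),("slot",.008),("track",0),("carrier",.08)):
    for d in models.tip_of("wrist",n)[:1]: print(n,d["score"],d["location"],at("wrist",d["location"],z))
for n,z in (("track",.008),):
    for d in models.cut_out("wrist",n)[:1]: print(n,d["score"],d["extent"],rect("wrist",d["pixels"],z))
E
```

```text
time_s: 10.55
ee_pos: [0.5851, 0.0967, 0.1153]
tool_rot: [2.03, -2.39, 0.001]
contact_force: [-0.2, 0.7, -3.0]
gripper_width: 0.0127
t 10.55 p [0.5851 0.0967 0.1153] yaw -1.7335 w 0.0127 F [-0.16  0.67 -3.01] tilt [-0.004  -0.0044]
slot 0.61 [316.0, 79.2] [ 0.5759 -0.0006  0.008 ]
track 0.75 [311.5, 142.8] [0.5885 0.0509 0.    ]
carrier 0.91 [322.5, 231.1] [0.5868 0.0968 0.08  ]
track 0.76 [231.4, 0.0, 393.5, 264.7] (array([0.587 , 0.0426]), array([234.507 , 131.3768]), np.float64(1.4164038236552967))
```

View pics/w3.png

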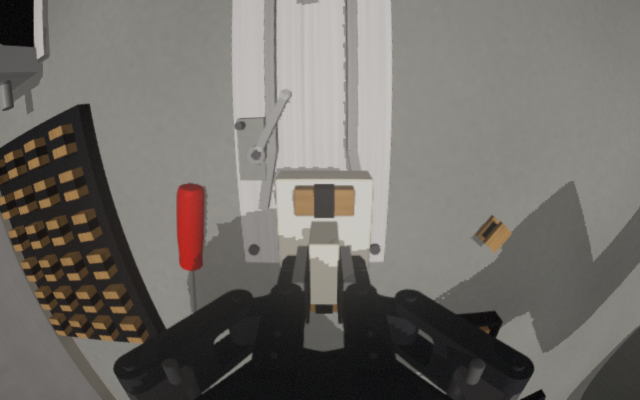

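The wrist view shows the carrier held level over the infeed. The plate's edges are at columns ~233 and ~391, and the pawl tip is at about (287,94). I'll get the centre line and tip from these.

```bash
python3 - <<'E'
from h import *
np.set_printoptions(precision=4,suppress=True)
f=cv2.imread("pics/w3.png");g=cv2.GaussianBlur(cv2.cvtColor(f,cv2.COLOR_BGR2GRAY),(3,3),0).astype(float)
def edge(c0,c1,rows,sign,z):
    P=[]
    for r in rows:
        d=np.gradient(g[r,c0:c1])*sign; k=int(np.argmax(d)); 
        if d[k]>6: P.append(at("wrist",(c0+k,r),z)[:2])
    P=np.array(P)*1000
    vx,vy,x,y=cv2.fitLine(P.astype(np.float32),cv2.DIST_HUBER,0,.01,.01).ravel()
    if vy>0: vx,vy=-vx,-vy
    n=np.array([-vy,vx]); res=(P-[x,y])@n
    return np.array([x,y])/1000,np.arctan2(vy,vx),len(P),res.std()
L=edge(225,250,range(5,110),1,.008);Rr=edge(375,400,range(5,160),-1,.008)
print(L,Rr)
for yaw in [(L[1]+Rr[1])/2,-1.7266]:
    u=np.array([np.cos(yaw),np.sin(yaw)]);n=np.array([-u[1],u[0]])
    print(yaw,"width",(L[0]-Rr[0])@n)
    cl=((L[0]@n)+(Rr[0]@n))/2
    p,R=tool();C=at("wrist",(322.5,231),.08)
    print("centre offset n",cl,"tool y_track",p[:2]@n-cl,"old origin y",np.array([.5873,.0543])@n-cl)
    t=at("wrist",(287,94),.030)[:2];o=np.array([.5873,.0543])
    print("tip",t,"x",(t-o)@u,"y",t@n-cl,"tool x",(p[:2]-o)@u)
    for px in((254,250),(375,249)):
        q=at("wrist",px,.008)[:2];print((q-o)@u,q@n-cl)
crop=f[0:300,220:410];cv2.imwrite("pics/w3c.png",cv2.resize(crop,None,fx=2,fy=2))
E
```

```text
(array([ 0.6388, -0.0432], dtype=float32), np.float32(-1.729909), 105, np.float64(0.3280610467960758)) (array([ 0.514 , -0.0054], dtype=float32), np.float32(-1.7248685), 155, np.float64(0.28110167537882014))
-1.7273887 width 0.12914918
centre offset n 0.5731788 tool y_track -0.009883497947163589 old origin y -0.0015330453038214786
tip [0.5985 0.0083] x 0.04369635349125942 y 0.016693543197237704 tool x -0.04179278822664339
-0.0928557426532572 0.0550244687979865
-0.09223322758637899 -0.05629869907879226
-1.7266 width 0.1291350748280847
centre offset n 0.5732305751175754 tool y_track -0.009787896746438318 old origin y -0.0014704104283570496
tip [0.5985 0.0083] x 0.043710717035804446 y 0.016721707466248126 tool x -0.041799362553200735
-0.0928111063096081 0.05516032698870843
-0.09227639717995069 -0.056163299760843444
```

```bash
python3 - <<'E'
from h import *
np.set_printoptions(precision=4,suppress=True)
f=cv2.imread("pics/w3.png");g=cv2.GaussianBlur(cv2.cvtColor(f,cv2.COLOR_BGR2GRAY),(3,3),0).astype(float)
yaw=-1.7270;u=np.array([np.cos(yaw),np.sin(yaw)]);n=np.array([-u[1],u[0]]);o=np.array([.5873,.0543])+.0015*n
p,R=tool();zt=p[2]-.0305+.022
print("tool track",(p[:2]-o)@u,(p[:2]-o)@n)
def tr(px,z): q=at("wrist",px,z)[:2]-o; return np.array([q@u,q@n])
for r in (182,195,215,230):
    l=268+np.argmax(np.gradient(g[r,268:290])); a=360+np.argmin(np.gradient(g[r,360:380]))
    A,B=tr((l,r),zt),tr((a,r),zt);print(r,l,a,A,B,"mid",(A+B)/2)
c=np.argmax(np.abs(np.gradient(g[160:185,300])))+160;print("front",c,tr((320,c),zt))
for r in (40,55,70):
    row=g[r,255:365];print(r,[int(x) for x in row[::1]][8:30],[int(x) for x in row][82:105])
    for cols in((266,276),(346,357)): print([tr((cc,r),.020) for cc in cols])
E
```

```text
tool track -0.04179603221481327 -0.009834205397257769
182 274 371 [-0.0027  0.0159] [-0.0031 -0.0336] mid [-0.0029 -0.0088]
195 271 371 [-0.0097  0.0178] [-0.01   -0.0338] mid [-0.0098 -0.008 ]
215 277 370 [-0.0207  0.0153] [-0.0211 -0.0338] mid [-0.0209 -0.0092]
230 277 369 [-0.0293  0.0158] [-0.0297 -0.0336] mid [-0.0295 -0.0089]
front 179 [-0.0014 -0.0076]
40 [174, 161, 152, 151, 150, 149, 149, 150, 151, 147, 130, 106, 110, 145, 174, 184, 186, 186, 187, 189, 190, 190] [191, 190, 190, 190, 189, 189, 187, 176, 148, 125, 130, 146, 154, 154, 152, 152, 153, 153, 152, 153, 163, 179, 188]
[array([0.0875, 0.0336]), array([0.087 , 0.0259])]
[array([ 0.0859, -0.0271]), array([ 0.0861, -0.0355])]
55 [179, 166, 155, 152, 152, 151, 151, 152, 153, 150, 136, 115, 117, 149, 177, 185, 186, 187, 188, 190, 191, 191] [192, 191, 191, 190, 189, 188, 181, 162, 139, 123, 127, 144, 154, 156, 155, 154, 154, 155, 154, 156, 166, 182, 190]
[array([0.0754, 0.0336]), array([0.0749, 0.0259])]
[array([ 0.0739, -0.027 ]), array([ 0.0741, -0.0354])]
70 [181, 169, 157, 153, 152, 152, 152, 153, 154, 152, 142, 124, 117, 142, 173, 185, 186, 187, 188, 190, 191, 191] [193, 191, 190, 190, 189, 187, 181, 165, 141, 123, 125, 143, 156, 157, 156, 155, 155, 156, 155, 155, 160, 175, 187]
[array([0.0635, 0.0337]), array([0.0631, 0.026 ])]
[array([ 0.0621, -0.027 ]), array([ 0.0623, -0.0353])]
```

View pics/w3c.png

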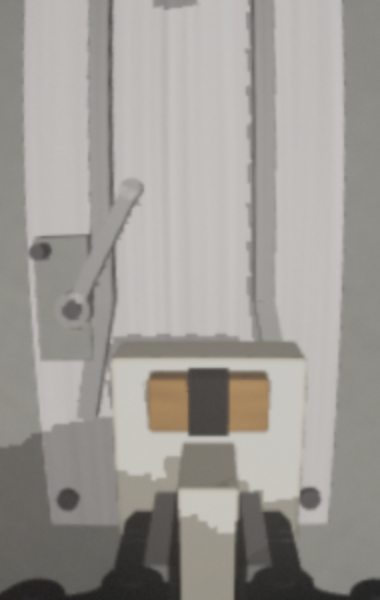

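Walls and plate edges agree on the centre line to 0.3 mm. The carrier is about 9 mm to the −y side and at x≈−41, and the pawl tip is at x≈44, so it should latch near x≈88. I'll correct and lower.

```bash
cat >> h.py <<'E'
YAW=-1.7270;U=np.array([np.cos(YAW),np.sin(YAW)]);N=np.array([-U[1],U[0]]);O=np.array([.5873,.0543])+.0015*N
def trk():
    p,R=tool();q=p[:2]-O;s=env.sense();F=np.array(s["contact_force"])
    print("t %.2f track x %.4f y %.4f z %.4f dyaw %.4f tilt %s Fx %.1f Fy %.1f Fz %.1f w %.4f"%(s["time_s"],q@U,q@N,p[2],np.arctan2(R[1,0],R[0,0])-YAW,np.round(R[:2,2],3),F[:2]@U,F[:2]@N,F[2],s["gripper_width"]))
E
python3 -m pendant '[{"dx":-0.18,"dy":-0.1,"dz":0.3,"twist":-0.06},{"dx":-0.18,"dy":-0.09,"dz":0.4,"twist":0},{"dx":0,"dy":0,"dz":0.4,"twist":0},{"dx":0,"dy":0,"dz":0.2,"twist":0},{"dx":0,"dy":0,"dz":0,"twist":0}]'; python3 -c "
from h import *
trk()"
```

```text
time_s: 11.48
ee_pos: [0.5983, 0.1149, 0.0438]
tool_rot: [2.039, -2.38, 0.001]
contact_force: [-0.3, -0.2, -3.5]
gripper_width: 0.013
t 11.47 track x -0.0616 y -0.0000 z 0.0438 dyaw 0.0020 tilt [-0.006 -0.005] Fx 0.3 Fy -0.3 Fz -3.5 w 0.0130
```

```bash
python3 -m pendant '[{"dx":0,"dy":0.01,"dz":0.05,"twist":0},{"dx":0,"dy":0,"dz":0.04,"twist":0}]'; python3 -c "
from h import *
trk()"
python3 -m pendant '[{"dx":0,"dy":0,"dz":0.03,"twist":0},{"dx":0,"dy":0,"dz":0,"twist":0}]'; python3 -c "
from h import *
trk()"
```

```text
time_s: 11.72
ee_pos: [0.5984, 0.1153, 0.0397]
tool_rot: [2.04, -2.38, 0.002]
contact_force: [-6.7, -1.6, 9.8]
gripper_width: 0.0131
t 11.72 track x -0.0619 y -0.0001 z 0.0397 dyaw 0.0024 tilt [-0.005 -0.005] Fx 2.7 Fy -6.4 Fz 9.8 w 0.0131
time_s: 11.98
ee_pos: [0.5987, 0.1154, 0.0406]
tool_rot: [2.041, -2.381, 0.003]
contact_force: [-0.2, 0.1, -2.2]
gripper_width: 0.0127
t 11.97 track x -0.0621 y 0.0003 z 0.0406 dyaw 0.0028 tilt [-0.003 -0.004] Fx -0.1 Fy -0.2 Fz -2.2 w 0.0127
```

```bash
python3 -m pendant '[{"dx":0,"dy":0,"dz":0.02,"twist":0},{"dx":0.15,"dy":0,"dz":0.01,"twist":0},{"dx":0.15,"dy":0,"dz":0,"twist":0},{"dx":0.15,"dy":0,"dz":0,"twist":0},{"dx":0.15,"dy":0,"dz":0,"twist":0}]'; python3 -c "
from h import *
trk()
cv2.imwrite('pics/t4.png',cv2.resize(viewer.grab_frame('top')[155:240,265:410],None,fx=4,fy=4,interpolation=cv2.INTER_CUBIC))
f=viewer.grab_frame('wrist');cv2.imwrite('pics/w4.png',cv2.resize(f[0:320,200:440],None,fx=1.8,fy=1.8))"
```

```text
time_s: 12.6
ee_pos: [0.5945, 0.0849, 0.0398]
tool_rot: [2.043, -2.383, 0.002]
contact_force: [-1.2, 2.7, -1.4]
gripper_width: 0.0133
t 12.60 track x -0.0314 y 0.0008 z 0.0398 dyaw 0.0029 tilt [-0.001 -0.003] Fx -2.5 Fy -1.6 Fz -1.4 w 0.0133
```

View pics/w4.png

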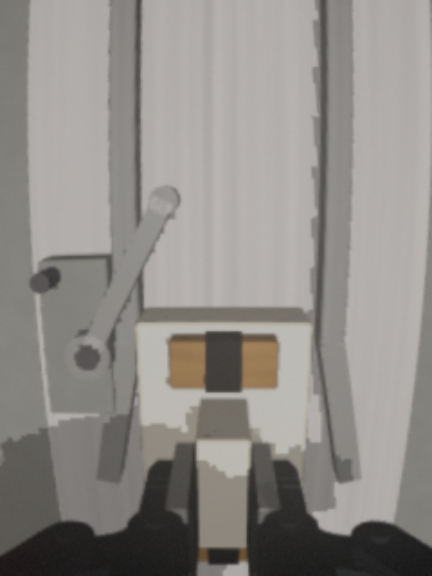

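The carrier's front is at the walls' mouth, ahead of the pawl (tip at crop (165,200)). It sits about 1.5 mm toward the pawl side, so I'll nudge it over while sliding.

```bash
python3 -m pendant '[{"dx":0,"dy":0.03,"dz":0,"twist":0.02},{"dx":0.1,"dy":0,"dz":0,"twist":0},{"dx":0.1,"dy":0,"dz":0,"twist":0},{"dx":0.1,"dy":0,"dz":0,"twist":0}]'; python3 -c "
from h import *
trk()"
python3 -m pendant '[{"dx":0.1,"dy":0,"dz":0,"twist":0},{"dx":0.1,"dy":0,"dz":0,"twist":0},{"dx":0.1,"dy":0,"dz":0,"twist":0}]'; python3 -c "
from h import *
trk()"
```

```text
time_s: 13.2
ee_pos: [0.5909, 0.0694, 0.0398]
tool_rot: [2.041, -2.386, 0.003]
contact_force: [-2.0, 4.6, -2.4]
gripper_width: 0.013
t 13.20 track x -0.0155 y -0.0003 z 0.0398 dyaw 0.0007 tilt [ 0.    -0.003] Fx -4.3 Fy -2.7 Fz -2.4 w 0.0130
time_s: 13.58
ee_pos: [0.5882, 0.0562, 0.0399]
tool_rot: [-2.041, 2.387, -0.0]
contact_force: [-2.6, 5.1, -2.0]
gripper_width: 0.0127
t 13.57 track x -0.0020 y -0.0009 z 0.0399 dyaw 0.0006 tilt [0.001 0.001] Fx -4.7 Fy -3.4 Fz -2.0 w 0.0127
```

```bash
python3 -m pendant '[{"dx":0.12,"dy":-0.01,"dz":0,"twist":0},{"dx":0.12,"dy":0,"dz":0,"twist":0},{"dx":0.12,"dy":0,"dz":0,"twist":0},{"dx":0.12,"dy":0,"dz":0,"twist":0},{"dx":0.12,"dy":0,"dz":0,"twist":0}]'; python3 -c "
from h import *
trk()"
python3 -m pendant '[{"dx":0.12,"dy":0,"dz":0,"twist":0},{"dx":0.12,"dy":0,"dz":0,"twist":0},{"dx":0.12,"dy":0,"dz":0,"twist":0},{"dx":0.12,"dy":0,"dz":0,"twist":0},{"dx":0.12,"dy":0,"dz":0,"twist":0}]'; python3 -c "
from h import *
trk()"
```

```text
time_s: 14.2
ee_pos: [0.5827, 0.0292, 0.0401]
tool_rot: [-2.04, 2.384, 0.006]
contact_force: [-3.0, 5.8, 0.5]
gripper_width: 0.0127
t 14.20 track x 0.0255 y -0.0022 z 0.0401 dyaw 0.0008 tilt [0.001 0.006] Fx -5.3 Fy -3.9 Fz 0.5 w 0.0127
time_s: 14.82
ee_pos: [0.5772, 0.0005, 0.0403]
tool_rot: [-2.038, 2.382, 0.01]
contact_force: [-0.8, 3.9, -1.9]
gripper_width: 0.013
t 14.82 track x 0.0547 y -0.0031 z 0.0403 dyaw 0.0012 tilt [0.001 0.009] Fx -3.7 Fy -1.4 Fz -1.9 w 0.0130
```

```bash
python3 -m pendant '[{"dx":0.1,"dy":-0.02,"dz":0.01,"twist":0},{"dx":0.1,"dy":0,"dz":0,"twist":0},{"dx":0.1,"dy":0,"dz":0,"twist":0},{"dx":0.08,"dy":0,"dz":0,"twist":0}]'; python3 -c "
from h import *
trk()"
python3 -m pendant '[{"dx":0.06,"dy":0,"dz":0,"twist":0},{"dx":0,"dy":0,"dz":0,"twist":0}]'; python3 -c "
from h import *
trk()
f=viewer.grab_frame('wrist');cv2.imwrite('pics/w5.png',cv2.resize(f[0:320,200:440],None,fx=1.8,fy=1.8))"
```

```text
time_s: 15.32
ee_pos: [0.5742, -0.0194, 0.0403]
tool_rot: [-2.04, 2.381, 0.011]
contact_force: [-1.2, 5.5, -1.2]
gripper_width: 0.013
t 15.32 track x 0.0748 y -0.0030 z 0.0403 dyaw 0.0021 tilt [-0.     0.009] Fx -5.3 Fy -2.0 Fz -1.2 w 0.0130
time_s: 15.58
ee_pos: [0.5736, -0.0231, 0.0403]
tool_rot: [-2.04, 2.382, 0.011]
contact_force: [-0.3, 3.3, -1.9]
gripper_width: 0.0128
t 15.57 track x 0.0786 y -0.0030 z 0.0403 dyaw 0.0018 tilt [-0.     0.009] Fx -3.2 Fy -0.8 Fz -1.9 w 0.0128
```

View pics/w5.png

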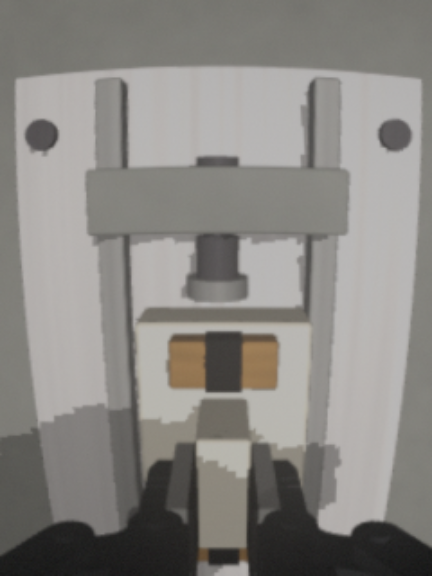

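The buffer disc's face (crop row ~298) is still a few mm ahead of the carrier's front (row ~310), which fits contact near x≈84. From here I go in 1–2 mm steps and watch the force.

```bash
python3 -m pendant '[{"dx":0.04,"dy":0,"dz":0,"twist":0},{"dx":0.04,"dy":0,"dz":0,"twist":0}]'; python3 -c "
from h import *
trk()"
python3 -m pendant '[{"dx":0.03,"dy":0,"dz":0,"twist":0}]'; python3 -c "
from h import *
trk()"
python3 -m pendant '[{"dx":0.03,"dy":0,"dz":0,"twist":0}]'; python3 -c "
from h import *
trk()"
```

```text
time_s: 15.88
ee_pos: [0.573, -0.0268, 0.0403]
tool_rot: [-2.04, 2.381, 0.011]
contact_force: [-2.1, 5.2, -1.5]
gripper_width: 0.0128
t 15.88 track x 0.0823 y -0.0030 z 0.0403 dyaw 0.0023 tilt [-0.     0.009] Fx -4.8 Fy -2.9 Fz -1.5 w 0.0128
time_s: 16.0
ee_pos: [0.5728, -0.0282, 0.0402]
tool_rot: [-2.041, 2.381, 0.011]
contact_force: [-0.9, 5.9, -1.5]
gripper_width: 0.0129
t 16.00 track x 0.0837 y -0.0030 z 0.0402 dyaw 0.0026 tilt [-0.     0.009] Fx -5.6 Fy -1.8 Fz -1.5 w 0.0129
time_s: 16.12
ee_pos: [0.5727, -0.0292, 0.0403]
tool_rot: [-2.04, 2.38, 0.012]
contact_force: [-1.9, 9.1, -0.1]
gripper_width: 0.0126
t 16.12 track x 0.0848 y -0.0029 z 0.0403 dyaw 0.0028 tilt [0.   0.01] Fx -8.7 Fy -3.3 Fz -0.1 w 0.0126
```

Force rose from 5.6 N to 8.7 N, so the buffer is touched at about x≈84.3.

```bash
python3 -m pendant '[{"dx":0.03,"dy":0,"dz":0,"twist":0}]'; python3 -c "
from h import *
trk()"
python3 -m pendant '[{"dx":0.03,"dy":0,"dz":0,"twist":0}]'; python3 -c "
from h import *
trk()"
python3 -m pendant '[{"dx":0.03,"dy":0,"dz":0,"twist":0}]'; python3 -c "
from h import *
trk()"
```

```text
time_s: 16.25
ee_pos: [0.5726, -0.03, 0.0403]
tool_rot: [-2.04, 2.379, 0.012]
contact_force: [-1.8, 8.1, -1.1]
gripper_width: 0.0127
t 16.25 track x 0.0856 y -0.0029 z 0.0403 dyaw 0.0030 tilt [0.001 0.011] Fx -7.8 Fy -3.1 Fz -1.1 w 0.0127
time_s: 16.38
ee_pos: [0.5725, -0.0307, 0.0404]
tool_rot: [-2.04, 2.378, 0.013]
contact_force: [-2.4, 9.7, -0.5]
gripper_width: 0.0129
t 16.38 track x 0.0862 y -0.0029 z 0.0404 dyaw 0.0032 tilt [0.001 0.012] Fx -9.2 Fy -3.9 Fz -0.5 w 0.0129
time_s: 16.5
ee_pos: [0.5724, -0.0312, 0.0404]
tool_rot: [-2.039, 2.377, 0.014]
contact_force: [-2.7, 9.5, -1.0]
gripper_width: 0.013
t 16.50 track x 0.0868 y -0.0029 z 0.0404 dyaw 0.0035 tilt [0.001 0.013] Fx -9.0 Fy -4.2 Fz -1.0 w 0.0130
```

```bash
python3 -m pendant '[{"dx":0.05,"dy":0,"dz":0,"twist":0}]'; python3 -c "
from h import *
trk()"
python3 -m pendant '[{"dx":0.05,"dy":0,"dz":0,"twist":0}]'; python3 -c "
from h import *
trk()"
```

```text
time_s: 16.62
ee_pos: [0.5722, -0.0326, 0.0405]
tool_rot: [-2.039, 2.376, 0.015]
contact_force: [-2.7, 10.6, -0.6]
gripper_width: 0.0133
t 16.62 track x 0.0882 y -0.0029 z 0.0405 dyaw 0.0037 tilt [0.002 0.014] Fx -10.1 Fy -4.3 Fz -0.6 w 0.0133
time_s: 16.75
ee_pos: [0.572, -0.0339, 0.0406]
tool_rot: [-2.038, 2.375, 0.016]
contact_force: [-2.2, 10.0, -0.3]
gripper_width: 0.0126
t 16.75 track x 0.0895 y -0.0029 z 0.0406 dyaw 0.0040 tilt [0.003 0.015] Fx -9.5 Fy -3.7 Fz -0.3 w 0.0126
```

```bash
python3 -m pendant '[{"dx":0.04,"dy":0,"dz":0,"twist":0}]'; python3 -c "
from h import *
trk()"
```

```text
time_s: 16.88
ee_pos: [0.5718, -0.0348, 0.0406]
tool_rot: [-2.038, 2.374, 0.017]
contact_force: [0.3, 8.7, -1.2]
gripper_width: 0.0127
t 16.88 track x 0.0904 y -0.0029 z 0.0406 dyaw 0.0041 tilt [0.003 0.017] Fx -8.7 Fy -1.0 Fz -1.2 w 0.0127
```

The sideways force dropped from −3.7 N to −1 N while the push stayed on, which looks like the click. I'll ease back and feel for the pawl.

```bash
python3 -m pendant '[{"dx":0.02,"dy":0,"dz":0,"twist":0}]'; python3 -c "
from h import *
trk()"
python3 -m pendant '[{"dx":-0.02,"dy":0,"dz":0,"twist":0}]'; python3 -c "
from h import *
trk()"
python3 -m pendant '[{"dx":-0.03,"dy":0,"dz":0,"twist":0}]'; python3 -c "
from h import *
trk()"
python3 -m pendant '[{"dx":-0.03,"dy":0,"dz":0,"twist":0}]'; python3 -c "
from h import *
trk()
viewer.grab_frame('scene')
cv2.imwrite('pics/s6.png',cv2.resize(viewer.grab_frame('scene')[135:255,255:355],None,fx=5,fy=5,interpolation=cv2.INTER_CUBIC))"
```

```text
time_s: 17.0
ee_pos: [0.572, -0.0349, 0.0407]
tool_rot: [-2.037, 2.373, 0.017]
contact_force: [-2.0, 8.2, -0.4]
gripper_width: 0.0128
t 17.00 track x 0.0904 y -0.0028 z 0.0407 dyaw 0.0040 tilt [0.004 0.018] Fx -7.8 Fy -3.3 Fz -0.4 w 0.0128
time_s: 17.12
ee_pos: [0.5722, -0.0331, 0.0407]
tool_rot: [-2.036, 2.372, 0.018]
contact_force: [-1.4, 7.0, -2.4]
gripper_width: 0.0124
t 17.12 track x 0.0887 y -0.0028 z 0.0407 dyaw 0.0037 tilt [0.004 0.019] Fx -6.7 Fy -2.5 Fz -2.4 w 0.0124
time_s: 17.25
ee_pos: [0.5723, -0.0321, 0.0406]
tool_rot: [-2.036, 2.373, 0.018]
contact_force: [0.9, -6.2, -3.1]
gripper_width: 0.0127
t 17.25 track x 0.0876 y -0.0029 z 0.0406 dyaw 0.0038 tilt [0.004 0.018] Fx 6.0 Fy 1.8 Fz -3.1 w 0.0127
time_s: 17.38
ee_pos: [0.5723, -0.0319, 0.0406]
tool_rot: [-2.038, 2.374, 0.016]
contact_force: [0.4, -8.3, -2.1]
gripper_width: 0.0127
t 17.38 track x 0.0875 y -0.0029 z 0.0406 dyaw 0.0039 tilt [0.003 0.016] Fx 8.1 Fy 1.6 Fz -2.1 w 0.0127
```

View pics/s6.png

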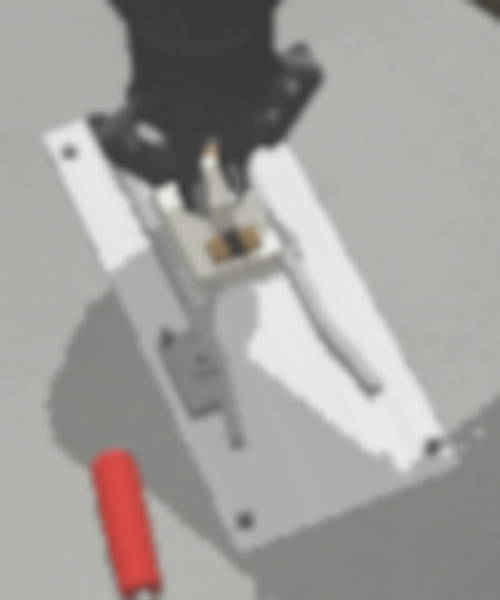

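Pulling back met a hard stop at x≈87.5 (Fx +8 N), so the pawl holds. The picture shows the pawl arm swung in behind the carrier's rear end at about crop (205,290). I'll release and rise.

```bash
python3 -m pendant '[{"dx":0.02,"dy":0,"dz":0,"twist":0},{"dx":0,"dy":0,"dz":0,"twist":0}]'; python3 -c "
from h import *
trk()"
python3 -m pendant '[{"dx":0,"dy":0,"dz":0,"twist":0},{"dx":0,"dy":0,"dz":0,"twist":0},{"dx":0,"dy":0,"dz":0,"twist":0},{"dx":0,"dy":0,"dz":0,"twist":0}]' 0.5
python3 -m pendant '[{"dx":0,"dy":0,"dz":-0.3,"twist":0},{"dx":0,"dy":0,"dz":-0.6,"twist":0},{"dx":0,"dy":0,"dz":-1,"twist":0},{"dx":-1,"dy":0,"dz":-1,"twist":0},{"dx":-1,"dy":0,"dz":-0.5,"twist":0},{"dx":-1,"dy":0,"dz":0,"twist":0},{"dx":0,"dy":0,"dz":0,"twist":0}]'; python3 -c "
from h import *
trk()
f=viewer.grab_frame('wrist');cv2.imwrite('pics/w7f.png',f);cv2.imwrite('pics/w7.png',cv2.resize(f[0:260,210:430],None,fx=2.2,fy=2.2))"
```

```text
time_s: 17.73
ee_pos: [0.5723, -0.0325, 0.0406]
tool_rot: [-2.035, 2.375, 0.017]
contact_force: [-1.2, 5.0, -2.1]
gripper_width: 0.013
t 17.73 track x 0.0881 y -0.0028 z 0.0406 dyaw 0.0027 tilt [0.004 0.018] Fx -4.8 Fy -2.0 Fz -2.1 w 0.0130
time_s: 18.23
ee_pos: [0.5734, -0.0331, 0.0414]
tool_rot: [-2.036, 2.373, 0.014]
contact_force: [0.3, 0.0, 0.0]
gripper_width: 0.0426
time_s: 19.1
ee_pos: [0.5956, 0.1094, 0.2214]
tool_rot: [-2.03, 2.371, 0.011]
contact_force: [-1.6, -0.1, -0.2]
gripper_width: 0.0427
t 19.10 track x -0.0557 y -0.0018 z 0.2214 dyaw 0.0017 tilt [0.011 0.019] Fx 0.4 Fy -1.5 Fz -0.2 w 0.0427
```

View pics/w7.png

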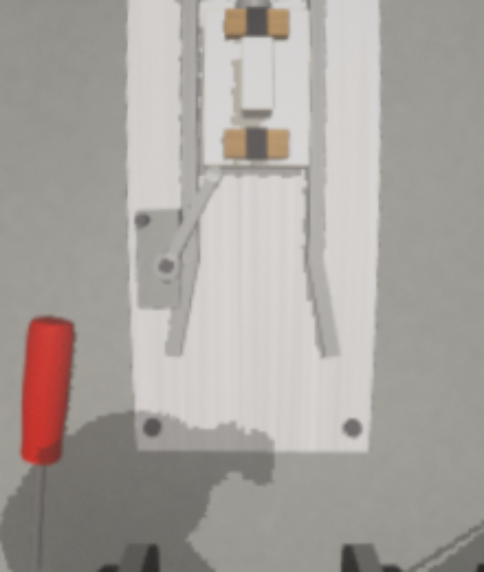

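The picture shows the carrier between the walls with the pawl tip (crop (213,173)) snapped in behind its rear edge (row ~166), and nothing touching it. I'll check the tip position against its rest value, and the bystanders, then hand in.

```bash
python3 - <<'E'
from h import *
def tr(px,z): q=at("wrist",px,z)[:2]-O; return np.round([q@U,q@N],4)
k=lambda x,y:(210+x/2.2,y/2.2)
print("tip",tr(k(213,173),.030),"rest was .0437 .0167; pivot",tr(k(166,266),.030))
print("rear corners",tr(k(205,166),.030),tr(k(309,166),.030))
viewer.grab_frame("top")
for n in["wide_carrier","coil_tray","spool","driver","bobbin","dowel_pot"]:
    for d in models.tip_of("top",n)[:1]: print(n,round(d["score"],2),np.round(at("top",d["location"],0),3))
print(hand_in())
E
```

```text
tip [0.0454 0.0181] rest was .0437 .0167; pivot [0.0001 0.0413]
rear corners [0.0489 0.0219] [ 0.049  -0.0277]
wide_carrier 0.77 [ 0.471 -0.339  0.   ]
coil_tray 0.66 [0.45  0.294 0.   ]
spool 0.75 [ 0.693 -0.195  0.   ]
bobbin 0.45 [0.42  0.161 0.   ]
dowel_pot 0.78 [ 0.378 -0.192  0.   ]
the job is handed in; nothing more can be done
None
```

I gripped the white narrow carrier by its rib, set it flat on the infeed, slid it past the pawl and pressed it onto the buffer. Once the pawl clicked in I let go and handed the job in; `hand_in` gives no verdict.

- **Push:** the buffer was touched at about x = 84.3 mm, and I pressed it in by about 6 mm. The highest push force I read was about 10 N, well clear of the hard stop.
- **Latch:** pulling back stopped hard at x ≈ 87.5 mm with 8 N, so the pawl holds. After release, the wrist picture shows the pawl tip behind the carrier's rear edge. The tip is within about 2 mm of where it rested before, which is my measuring error. I could not read the pawl angle or the buffer travel directly.
- **Carrier position:** the last picture puts its rear corners at y = +22 and −28 mm, so it sits about 3 mm to the −y side. The limit is 6 mm.
- **Bystanders:**
  - The wide carrier, coil tray and spool are within about 13 mm of their first readings. The coil tray differs most, and I put that down to detection scatter because the arm never went near it.
  - The bobbin and dowel pot were found only at the end, so I have no start position for them from the networks.
  - The network did not find the screwdriver in the last check. It shows in the final wrist picture beside the track and looks undisturbed.

The whole job took about 20 s of the 72 s allowed.

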